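# Cover the tall dipping cup and lift it out of the warmer

## Robot

A 7-joint arm with a two-finger parallel gripper is mounted at the origin on the work surface. World frame = base frame: x ahead of the robot, y to its left, z up, the work surface at z = 0. Lengths are in m, angles in rad, forces in N, time in s.
With the tool pointing down it reaches from about 0.4 to 0.85 m from the base axis. Payload 4.4 kg.
Tool frame: the origin (TCP) lies at the very end of the fingers, on their centre line; the grasp point (between the pads) lies 19 mm behind it (arm.pinch_z is the distance from the TCP to the grasp point, in m); z points along the fingers, y is the line along which they close (so a half turn about z gives the same grasp; the last joint's range is limited). The gripper opens to 94 mm and grips with 3 to 60 N. Pads are 16 mm wide; open, the fingers measure 119 mm over their backs; the gripper's body (75 mm by 177 mm) begins 78 mm behind the grasp point.
Start: joints at [-1.4, 0.628, 0.038, 1.517, -0.027, 0.996, -0.02], TCP at [0.152, 0.632, 0.205] pointing down, gripper open.
Joint ranges: [-3.06, 3.06], [-0.37, 2.12], [-1.25, 1.32], [0.18, 2.47], [-1.1, 4.24], [0.23, 1.98], [-2.94, 2.94]. Speed limits (rad/s): [2.57, 2.57, 3.14, 3.14, 3.14, 3.14, 3.14].

## Interface

Orientations are given as a rotation vector (axis times angle).
In Python, from bench import arm, viewer gives the robot as it stands.
- The arm moves only by the tool send_rows, never from a script. Its argument "series" is one flat list of numbers, 5 for each row, row after row: the opening in per cent of the stroke, from 0 (shut) to 100 (fully open), then the shift along the tool's x, y, z in m, then the turn about the tool's z in degrees. In form: [jaw, tx, ty, tz, turn, jaw, tx, ty, tz, turn, ...]. A call has 1 to 8 rows; each row shifts and turns the commanded pose from where the row before left it, along the tool's axes as they then stand; what a row does not reach is not made up. A row lasts 1/8 s, in which the tool goes at most 62.5 mm and 10.7 degrees, less where a joint would pass 70% of its speed; a pose out of reach is approached as far as the arm can. A call is refused whole if a number of a shift passes 0.0625 or a number of a turn 10.7, either way. A call with a gripper value outside its range is refused whole. The fingers move at their own pace and stop on an object; the grip force is fixed at half the most. Time passes only in rows, so rows that do not move let the fingers close. It gives the time, the measured TCP pose, the force, the opening and the grip force at its end, in the units of the state.
- arm.observe(): the state, without advancing time (a new reading comes with each control period).
- viewer.grab_frame(name): name is "scene" or "top"; returns the picture (400x640x3 uint8, blue, green, red); there is no depth.
- viewer.calibration(name): a dict with "K" (3x3 intrinsics, pixels), "D" ([k1, k2, p1, p2, k3] as OpenCV has them; the pictures are not rectified), "position" and "orientation" of the camera in the world. Camera axes: x right, y down, z forward; pixel columns grow to the right and rows downward; lengths in m; the calibration is good to about 2 mm. A picture is of the moment at which its call begins. calibration takes no time and is no camera call.
- arm.finish_job(): hands the job in; it is judged then, once.
The state is a dict: "clock": time; "qpos": joint angles; "qd": joint speeds; "joint_efforts": joint torques, N m; "tcp_pos": TCP position; "eef_rot": TCP orientation; "ft_force": force on the tool from outside, world axes, zero at the start; "moment": the same for the moment, N m; "width": opening from 0.0 (shut) to 1.0 (fully open); "finger_force": force on a finger pad.
Only numpy, scipy, OpenCV 4.12 (cv2) and the standard library are available. Lean on these libraries where they do the work, as an engineer would, in place of code of your own. Each camera call takes 0.05 s, during which the arm holds its last target. There are 200 camera calls.

## Task

Take the small knobbed lid and set it on the tall steel cup in the chocolate warmer so that it sits fully seated and level, without dropping it, and let go of it. Then grip the tall cup by its body, lift it, still covered and upright, until its foot is at least 6 cm above the top of the warmer, and keep it there, steady and level: the program finishes while the gripper holds the cup in the air. Leave the short cups, the big lid and the other things on the worktop where they are.

Things in the scene. Friction and masses are not known exactly. Their poses are not given: they have to be found in the camera images.
- warmer: fixed steel block 130 (its x) x 340 (its y) x 70 mm high, a black panel with three dials on its -x face. Three round wells in its top, 61 mm wide, 30 mm deep, in a row at y = -110, 0, +110 mm on its y axis; in each stands a cup, on the well's floor 40 mm above the worktop. Origin: centre of its underside, on the worktop; z up.
- tall_cup_center (a point): tall cup: plain steel tumbler, open top, no handle, 56 mm outside diameter, 100 mm high, wall 3 mm (mouth 50 mm), 150 to 310 g. Stands upright in any one of the wells, 30 mm deep, about 2 mm to spare all round; rim 140 mm above the worktop. This point: on its axis, half-way up (50 mm below the rim); z up its axis.
- lid_center (a point): small lid, fits the tall cup, 60 g: steel disc 54 mm wide, 4 mm thick; black round knob on top, 22 mm wide, 20 mm high; plug below, 45 mm wide, bevelled to 37 mm at its foot, 6 mm deep, goes in the mouth. Lies on the worktop, knob up, 30 mm high in all. This point: on its axis half-way up, 5 mm over the disc's top, 15 mm under the knob's top; seated, 9 mm above the rim. z up.
- big_lid_center (a point): bystander: a lid of the same make and height but 90 mm in diameter, also lying on the worktop near the small lid; the two may be in each other's place. This point is on its axis, 15 mm above the worktop.
- short_cup_a_center (a point): bystander: steel cup of the same diameter (56 mm) but only 70 mm high, standing in another well, rim 110 mm above the worktop. This point is on its axis, half-way up.
- short_cup_b_center (a point): bystander: a second such short cup, in the remaining well.
- bowl: bystander: loose green bowl, 120 mm wide, 55 mm high, beyond the lids. Origin: centre of its underside.
- spatula: bystander: loose spatula lying on the worktop at the right. Origin on its length, at the underside.
There are look-alikes about, which are no part of the job. Leave any purple look-alike of the part that bears tall_cup_center alone. Leave any pink look-alike of the part that bears lid_center alone.

How it is judged:
By the outcome, as a careful person would: the job done as asked, in the order asked, and still so for the second after the job is handed in, while the arm keeps its last pose, push and grip.
It also fails if it takes over 58 s, if anything falls off the work surface, if the arm or the gripper's body presses on something with over 40 N, if the wrist force passes 120 N, or if a joint passes its speed limit or range.

## Working session

There is one attempt and no reset: what is moved stays moved. The work goes in short steps, Python scripts to look and compute and a tool call to move; the robot and the scene stay as the last step left them, time stands still between calls to the robot, and variables do not carry over. Pictures are saved under pics/ and viewed, at most 10 in all, crops included, and the job is handed in when it is done.

Besides the shell and the picture viewer there is one more tool, called after "Emit:" in YAML: its name, and indented under it one key for each argument. send_rows: Moves the arm, as the interface text tells. Its arguments: {"type":"object","properties":{"series":{"type":"array"}},"required":["series"]}

```bash
mkdir -p pics; ls; python3 - <<'E'
from bench import arm, viewer
import cv2
s=arm.observe();print(s, arm.pinch_z)
for n in("scene","top"):
    cv2.imwrite(f"pics/{n}0.png",viewer.grab_frame(n)); print(viewer.calibration(n))
E
```

```text
pics
{'clock': 0.0, 'qpos': array([-1.39978265,  0.62934053,  0.03844966,  1.51835049, -0.02699679,
        0.99628121, -0.01999468]), 'qd': array([ 0.00190079,  0.00022986, -0.00091407, -0.0005236 ,  0.00019549,
        0.00094262, -0.00173753]), 'joint_efforts': array([-6.83427370e-04, -5.49750781e+01,  1.14369392e+00, -1.86631876e+01,
       -5.22170810e-02,  2.36341363e-02,  1.30919161e-04]), 'tcp_pos': array([0.15231742, 0.63122559, 0.20456349]), 'eef_rot': array([-3.71093043e-01, -3.11940672e+00,  2.90849280e-03]), 'ft_force': array([-0.5326736 , -0.21037496, -0.23699273]), 'moment': array([ 0.00341174, -0.0332078 ,  0.00611906]), 'finger_force': 0.0, 'width': 1.0037153729123303} 0.0188
{'K': array([[490.27908383,   0.        , 311.54682755],
       [  0.        , 490.27908383, 199.96184607],
       [  0.        ,   0.        ,   1.        ]]), 'D': array([-0.14647034,  0.        ,  0.        ,  0.        ,  0.        ]), 'position': array([ 1.37837178, -0.14005519,  0.89475968]), 'orientation': array([-1.77994983, -1.73849389,  0.71296136])}
{'K': array([[446.49295043,   0.        , 323.13402325],
       [  0.        , 446.49295043, 206.674799  ],
       [  0.        ,   0.        ,   1.        ]]), 'D': array([-0.11280447,  0.        ,  0.        ,  0.        ,  0.        ]), 'position': array([ 0.37340182, -0.11555604,  1.04530214]), 'orientation': array([-2.14173378,  2.10141755, -0.21578357])}
```

View pics/scene0.png

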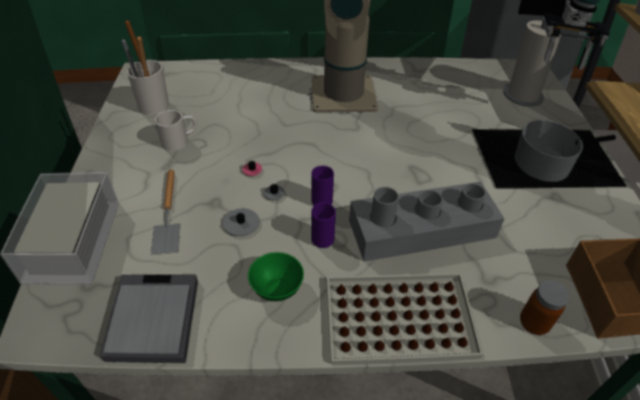

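View pics/top0.png

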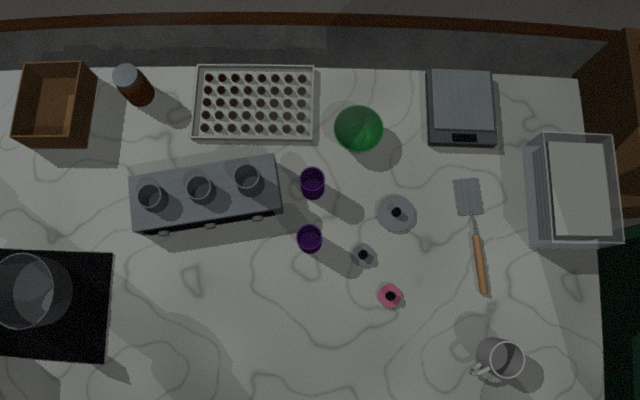

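Scene (col,row): candidates for the small lid are the grey lid at scene (274,191) / top (363,255), the big lid at top (396,213) and the pink look-alike at top (390,295). Candidates for the tall cup are the grey cups at top (249,178), (200,188) and (150,197), plus purple ones at (312,183) and (310,238). I choose the grey lid at (363,255) and the cup at (249,178), which looks tallest in the scene view at (384,205). Next I check these in a crop and measure.

```bash
cat > h.py <<'E'
import numpy as np, cv2
from scipy.spatial.transform import Rotation as R
from bench import arm, viewer
def ray(n,uv):
    c=viewer.calibration(n); p=cv2.undistortPoints(np.array([[uv]],float),c["K"],c["D"])[0,0]
    return c["position"], R.from_rotvec(c["orientation"]).apply([p[0],p[1],1])
def onz(n,uv,z):
    o,d=ray(n,uv); return o+d*(z-o[2])/d[2]
def px(n,P):
    c=viewer.calibration(n); r=R.from_rotvec(c["orientation"]).inv(); 
    return cv2.projectPoints(np.array([r.apply(np.array(P)-c["position"])]),np.zeros(3),np.zeros(3),c["K"],c["D"])[0].ravel()
def tri(a,b):
    (o1,d1),(o2,d2)=ray("top",a),ray("scene",b)
    d1/=np.linalg.norm(d1); d2/=np.linalg.norm(d2)
    t=np.linalg.lstsq(np.c_[d1,-d2],o2-o1,rcond=None)[0]
    p,q=o1+t[0]*d1,o2+t[1]*d2
    return (p+q)/2,np.linalg.norm(p-q)
E
python3 - <<'E'
from h import *
a=cv2.imread("pics/top0.png"); b=cv2.imread("pics/scene0.png")
def dark(im,c,r=11):
    x,y=c; g=im[y-r:y+r,x-r:x+r].max(2); m=(g<45).astype(np.uint8)
    n,l,s,ce=cv2.connectedComponentsWithStats(m); k=1+s[1:,4].argmax(); return ce[k]+[x-r,y-r],s[k]
for nm,t,sc in(("small",(363,255),(274,189)),("big",(396,213),(240,218)),("pink",(390,295),(251,166))):
    u,s=dark(a,t);v,s2=dark(b,sc);print(nm,u,s[2:],v,s2[2:],onz("top",u,.025),onz("scene",v,.02),tri(u,v))
for nm,t,z in(("cupA",(248,176),.14),("cupB",(200,187),.11),("cupC",(150,196),.11),("pur1",(312,178),.1),("pur2",(309,234),.1)):print(nm,onz("top",t,z))
c1=cv2.resize(a[150:310,120:420],None,fx=2.6,fy=2.6,interpolation=cv2.INTER_CUBIC)
cv2.imwrite("pics/c1.png",cv2.convertScaleAbs(c1,alpha=1.6))
c2=cv2.resize(b[140:260,220:510],None,fx=2.7,fy=2.7,interpolation=cv2.INTER_CUBIC)
cv2.imwrite("pics/c2.png",cv2.convertScaleAbs(c2,alpha=1.6))
E
```

```text
small [362.68055556 254.26388889] [10 10 72] [273.55555556 189.02777778] [10  9 72] [ 0.46658819 -0.21336389  0.025     ] [ 0.47014604 -0.21332636  0.02      ] (array([ 0.4672937 , -0.21382878,  0.01728143]), np.float64(0.0005475690556323871))
big [395.98571429 211.8       ] [ 9 10 70] [240.06329114 218.07594937] [ 9 11 79] [ 0.56696502 -0.29117182  0.025     ] [ 0.56995856 -0.29183672  0.02      ] (array([ 0.56825671, -0.29225006,  0.01817452]), np.float64(0.00019034716839748202))
pink [390.1875   295.671875] [10  9 64] [251.29787234 165.38297872] [ 7  8 47] [ 0.37381879 -0.27608283  0.025     ] [ 0.37646349 -0.27654452  0.02      ] (array([ 0.37382194, -0.27706438,  0.01771901]), np.float64(0.00032399166567553643))
cupA [0.61550506 0.03870348 0.14      ]
cupB [0.59710099 0.14734347 0.11      ]
cupC [0.57511164 0.25680702 0.11      ]
pur1 [ 0.62434037 -0.09497971  0.1       ]
pur2 [ 0.50089277 -0.0914182   0.1       ]
```

View pics/c1.png

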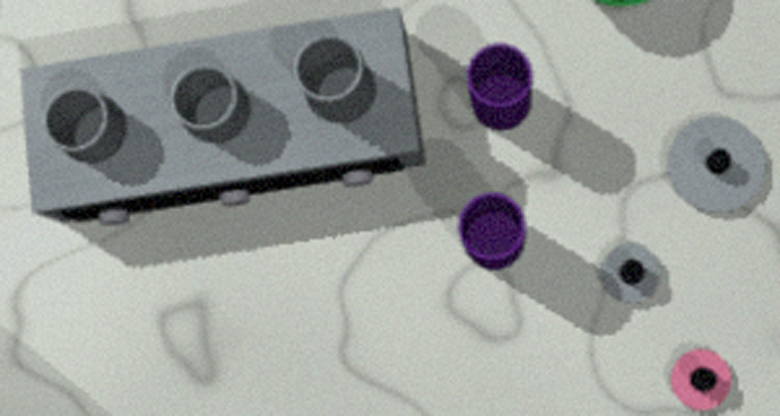

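View pics/c2.png

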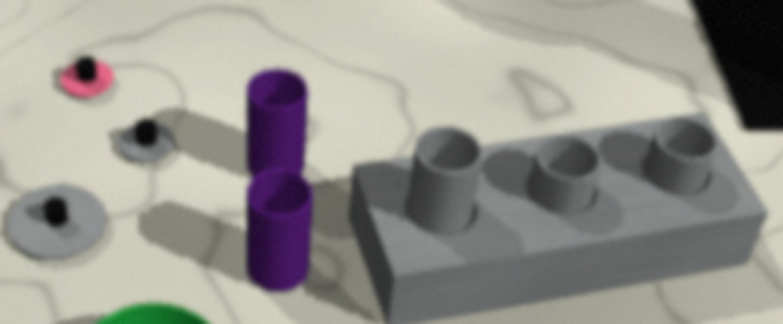

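The crops confirm it. The small grey lid with the black knob is at c1 (632,271). The only tall grey cup is the one nearest the lids, with its rim at c1 (330,71) / c2 (448,150). First I turn the tool.

Emit:
send_rows:
  series: [100,0,0,0,-8,100,0,0,0,-8,100,0,0,0,-8,100,0,0,0,0]

```text
clock: 0.6
tcp_pos: [0.1525, 0.6315, 0.205]
eef_rot: [0.283, -3.128, 0.001]
ft_force: [-0.7, 0.3, 0.1]
width: 0.996
finger_force: 0.0
```

```bash
cat >> h.py <<'E'
def to(P):
    s=arm.observe(); r=R.from_rotvec(s["eef_rot"]); M=r.as_matrix()
    print("clk %.2f"%s["clock"],"tcp",s["tcp_pos"].round(4),"yang %.1f"%np.degrees(np.arctan2(M[1,1],M[0,1])),"z",M[:,2].round(3),"F",s["ft_force"].round(1),"w %.3f ff %.1f"%(s["width"],s["finger_force"]),"q",s["qpos"].round(2))
    print("shift mm",(r.inv().apply(np.array(P)-s["tcp_pos"])*1000).round(1))
E
python3 - <<'E'
from h import *
T=(120+330/2.6,150+70.5/2.6); S=(220+448/2.7,140+149.5/2.7)
P,e=tri(T,S);print("rim",P,e,onz("top",T,.14),onz("scene",S,.14))
C=[np.array(onz("top",(120+u/2.6,150+v/2.6),.11)) for u,v in((205,98),(77,120))]
for c in C:print(c, np.linalg.norm(c[:2]-P[:2]))
# small lid disc by contour: non-dark grey vs marble
a=cv2.imread("pics/top0.png"); 
d=onz("top",(120+629/2.6,150+272/2.6),.01);print("disc ctr",d)
to([.467,-.214,.205])
E
```

```text
rim [0.61470709 0.04348101 0.13435742] 0.0032767420937698123 [0.61304392 0.04084621 0.14      ] [0.62016226 0.04378793 0.14      ]
[0.5955143  0.14976852 0.11      ] 0.10800647529009134
[0.5747537  0.25763909 0.11      ] 0.2178530661346257
disc ctr [ 0.46711175 -0.21304165  0.01      ]
clk 0.60 tcp [0.1525 0.6315 0.205 ] yang 100.3 z [-0.001 -0.001 -1.   ] F [-0.7  0.3  0.1] w 0.996 ff 0.0 q [-1.33  0.63 -0.08  1.52  0.05  1.    0.33]
shift mm [-1.576e+02 -8.882e+02  5.000e-01]
```

Emit:
send_rows:
  series: [100,-0.03,-0.03,0,0,100,-0.03,-0.05,0,0,100,-0.03,-0.06,0,0,100,-0.02,-0.06,0,0,100,-0.02,-0.06,0,0,100,-0.02,-0.06,0,0,100,-0.008,-0.06,0,0,100,0,-0.06,0,0]

```text
clock: 1.6
tcp_pos: [0.3847, 0.2314, 0.2055]
eef_rot: [-0.279, 3.128, 0.0]
ft_force: [0.8, -0.4, 0.2]
width: 0.999
finger_force: 0.0
```

Emit:
send_rows:
  series: [100,0,-0.06,0,0,100,0,-0.06,0,0,100,0,-0.06,0,0,100,0,-0.06,0,0,100,0,-0.06,0,0,100,0,-0.06,0,0,100,0,-0.05,0,0,100,0,0,0,0]

```text
clock: 2.6
tcp_pos: [0.4579, -0.1744, 0.2054]
eef_rot: [-0.27, 3.13, -0.003]
ft_force: [0.4, 0.3, -0.5]
width: 1.0
finger_force: 0.0
```

```bash
python3 -c "
from h import *
to([.467,-.2135,.012])"
```

```text
clk 2.60 tcp [ 0.4579 -0.1744  0.2054] yang 99.8 z [ 0.    -0.002 -1.   ] F [ 0.4  0.3 -0.5] w 1.000 ff 0.0 q [ 0.28  0.4   0.04  1.95 -0.02  0.78  2.07]
shift mm [ -2.3 -39.7 193.4]
```

Emit:
send_rows:
  series: [100,-0.002,-0.04,0,0,100,0,0,0.04,0,100,0,0,0.04,0,100,0,0,0.04,0,100,0,0,0.02,0,100,0,0,0,0,100,0,0,0,0]

```text
clock: 3.48
tcp_pos: [0.4677, -0.2083, 0.0662]
eef_rot: [-0.286, 3.128, -0.0]
ft_force: [0.1, -0.5, 0.6]
width: 0.997
finger_force: 0.0
```

```bash
python3 -c "
from h import *
to([.467,-.2135,.012])
im=viewer.grab_frame('top'); im2=viewer.grab_frame('scene')
a=cv2.resize(im[205:305,300:430],None,fx=4,fy=4,interpolation=2);b=cv2.resize(im2[120:240,200:330],None,fx=3.3,fy=3.3,interpolation=2)
b=b[:400];a=a[:b.shape[0]]
h=min(len(a),len(b));cv2.imwrite('pics/g1.png',cv2.convertScaleAbs(np.hstack([a[:h,:390],b[:h,:400]]),alpha=1.7))"
```

```text
clk 3.48 tcp [ 0.4677 -0.2083  0.0662] yang 100.4 z [ 0.001 -0.    -1.   ] F [ 0.1 -0.5  0.6] w 0.997 ff 0.0 q [ 0.35  0.65  0.02  2.02 -0.03  0.47  2.15]
shift mm [ 1.7 -5.  54.2]
```

View pics/g1.png

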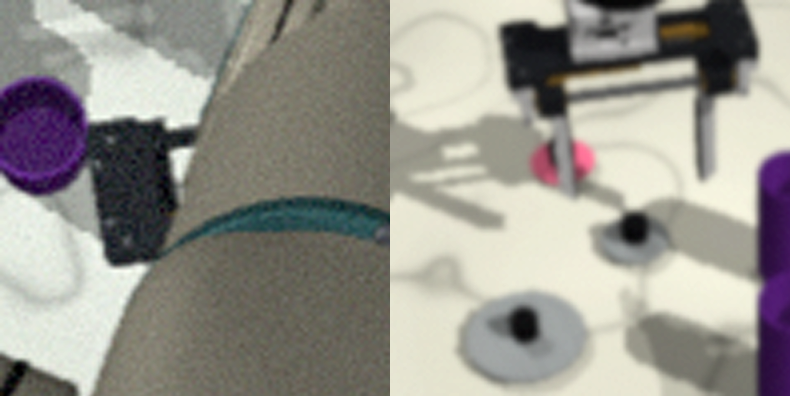

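The open fingers straddle the lid's line: the tips are at g1 (570,190) and (705,175), with the knob at (634,228). The gripper body clears the purple cup. I correct by 5 mm and descend.

Emit:
send_rows:
  series: [100,0.002,-0.005,0,0,100,0,0,0.02,0,100,0,0,0.02,0,100,0,0,0.01,0,100,0,0,0,0,100,0,0,0,0]

```text
clock: 4.32
tcp_pos: [0.4665, -0.2144, 0.016]
eef_rot: [-0.285, 3.128, -0.001]
ft_force: [0.5, -0.5, -0.1]
width: 1.003
finger_force: 0.0
```

```bash
python3 -c "
from h import *
to([.467,-.2135,.0125])"
```

```text
clk 4.33 tcp [ 0.4665 -0.2144  0.016 ] yang 100.4 z [ 0.001 -0.    -1.   ] F [ 0.5 -0.5 -0.1] w 1.003 ff 0.0 q [ 0.36  0.74  0.02  2.04 -0.03  0.36  2.16]
shift mm [-0.7  0.8  3.5]
```

Emit:
send_rows:
  series: [60,0,0,0.003,0,45,0,0,0,0,35,0,0,0,0,28,0,0,0,0,22,0,0,0,0,10,0,0,0,0,0,0,0,0,0,0,0,0,0,0]

```text
clock: 5.32
tcp_pos: [0.466, -0.2141, 0.0124]
eef_rot: [0.286, -3.129, -0.0]
ft_force: [-0.1, 0.5, 0.9]
width: 0.225
finger_force: 30.0
```

Emit:
send_rows:
  series: [0,0,0,0,0,0,0,0,0,0,0,0,0,-0.01,0,0,0,0,-0.02,0,0,0,0,-0.04,0,0,0,0,-0.06,0,0,0,0,-0.06,0,0,0,0,-0.02,0]

```text
clock: 6.32
tcp_pos: [0.4677, -0.2149, 0.2269]
eef_rot: [-0.285, 3.122, -0.005]
ft_force: [-0.5, 0.5, -1.5]
width: 0.225
finger_force: 30.0
```

```bash
python3 -c "
from h import *
to([.614,.042,.22])"
```

```text
clk 6.33 tcp [ 0.4677 -0.2149  0.2269] yang 100.4 z [ 0.006 -0.003 -1.   ] F [-0.5  0.5 -1.5] w 0.225 ff 30.0 q [ 0.35  0.4   0.04  1.87 -0.02  0.86  2.15]
shift mm [-190.4  226.2    7.2]
```

Emit:
send_rows:
  series: [0,-0.02,0.03,0,0,0,-0.04,0.04,0,0,0,-0.04,0.05,0,0,0,-0.04,0.05,0,0,0,-0.03,0.04,0,0,0,-0.02,0.016,0,0,0,0,0,0,0,0,0,0,0,0]

```text
clock: 7.32
tcp_pos: [0.6096, 0.0381, 0.2226]
eef_rot: [0.283, -3.128, 0.002]
ft_force: [-1.1, -0.9, -0.5]
width: 0.223
finger_force: 30.0
```

```bash
python3 -c "
from h import *
to([.614,.042,.205])
im=viewer.grab_frame('top'); im2=viewer.grab_frame('scene')
cv2.imwrite('pics/t2.png',im);cv2.imwrite('pics/s2.png',im2)
a=cv2.resize(im[120:220,200:300],None,fx=4,fy=4,interpolation=2);b=cv2.resize(im2[120:220,335:435],None,fx=4,fy=4,interpolation=2)
cv2.imwrite('pics/g2.png',cv2.convertScaleAbs(np.hstack([a,b]),alpha=1.7))"
```

```text
clk 7.33 tcp [0.6096 0.0381 0.2226] yang 100.3 z [-0.001 -0.001 -1.   ] F [-1.1 -0.9 -0.5] w 0.223 ff 30.0 q [-0.12  0.55  0.02  1.61 -0.01  0.98  1.65]
shift mm [-5.   3.1 17.6]
```

View pics/g2.png

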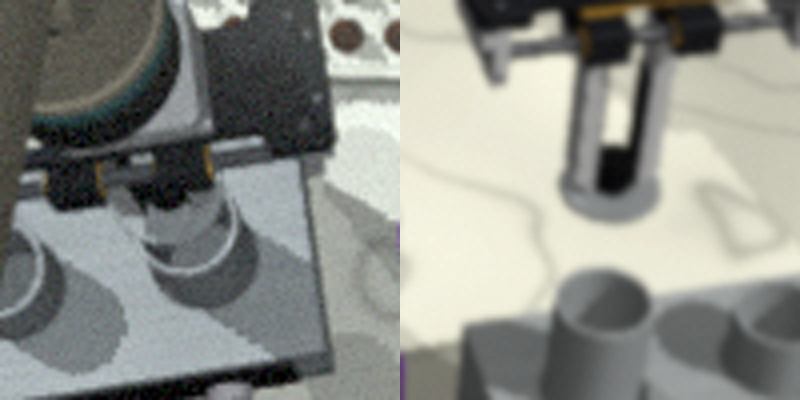

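```bash
python3 - <<'E'
from h import *
im=cv2.imread("pics/s2.png").max(2).astype(float); b0=cv2.imread("pics/scene0.png").max(2).astype(float)
t0=cv2.imread("pics/top0.png").max(2).astype(float)
th=np.linspace(0,2*np.pi,180)
def ext(n,c,r):
    p=np.array([px(n,[c[0]+r*np.cos(t),c[1]+r*np.sin(t),c[2]]) for t in th]); return p.min(0).round(2),p.max(0).round(2)
x,y,z=arm.observe()["tcp_pos"]
print("disc top/bot",ext("scene",[x,y,z-.0024],.027),ext("scene",[x,y,z-.0064],.027))
for c in((.614,.042,.14),):
    print("rim scene",ext("scene",c,.028),"ctr",px("scene",c)); print("rim top",ext("top",c,.028),px("top",c))
print("disc row 168", im[168,368:408].astype(int)); print("disc col 387",im[150:185,387].astype(int))
print("cup row 205",b0[205,365:408].astype(int)); print("col 386",b0[178:215,386].astype(int))
print("top row176",t0[176,228:268].astype(int)); print("top col247",t0[155:200,247].astype(int))
E
```

```text
disc top/bot (array([373.74, 156.37]), array([399.47, 173.35])) (array([373.57, 157.8 ]), array([399.23, 174.79]))
rim scene (array([372.07, 184.68]), array([397.44, 202.48])) ctr [384.75658295 193.41626313]
rim top (array([233.15, 163.86]), array([259.69, 189.64])) [246.401395   176.66568148]
disc row 168 [137 138 139 138 137 133 119  94  78  76  76  75  74  75  77  72  59  49
  40  33  32  38  47  59  70  76  79  79  80  81  84  97 117 131 136 136
 135 133 130 126]
disc col 387 [136 136 138 139 133 108  64  24  11   9   8   6   6   6   5   5   7  13
  33  57  73  79  79  79  80  95 117 132 137 138 137 139 139 139 139]
cup row 205 [55 56 55 54 55 53 49 41 35 34 36 36 37 39 39 42 44 47 50 55 58 60 63 66
 68 68 69 69 69 70 70 71 77 78 71 61 56 55 55 55 55 55 55]
col 386 [128 129 128 129 130 130 129 125 110  85  66  57  55  53  50  46  44  43
  44  44  43  44  43  45  52  64  66  60  58  58  57  58  58  59  60  60
  61]
top row176 [90 92 81 80 83 89 61 35 37 40 37 36 40 34 29 36 30 40 38 37 34 36 44 44
 48 49 46 45 41 50 82 59 34 44 72 93 93 88 92 90]
top col247 [107 101  94  88  89  79  81  84  85  69  44  39  40  42  37  41  36  39
  38  23  30  37  32  51  56  57  54  58  56  57  56  55  82  75  48  41
  38  37  38  40  39  42  79  87  87]
```

Emit:
send_rows:
  series: [0,-0.007,0.004,0,0,0,0,0,0.02,0,0,0,0,0.02,0,0,0,0,0.02,0,0,0,0,0,0,0,0,0,0,0,0,0,0,0,0]

```text
clock: 8.3
tcp_pos: [0.6175, 0.0451, 0.1635]
eef_rot: [-0.285, 3.127, 0.0]
ft_force: [-0.0, -0.5, -0.3]
width: 0.222
finger_force: 30.0
```

```bash
python3 -c "
from h import *
to([.616,.0433,.1464])
im2=viewer.grab_frame('scene');cv2.imwrite('pics/s3.png',im2)
b=cv2.resize(im2[140:240,335:435],None,fx=6,fy=6,interpolation=2)
cv2.imwrite('pics/g3.png',cv2.convertScaleAbs(b,alpha=1.7))"
```

```text
clk 8.30 tcp [0.6175 0.0451 0.1635] yang 100.4 z [ 0.002  0.    -1.   ] F [-0.  -0.5 -0.3] w 0.222 ff 30.0 q [-0.13  0.63  0.01  1.65 -0.01  0.86  1.64]
shift mm [ 1.8 -1.5 17.1]
```

View pics/g3.png

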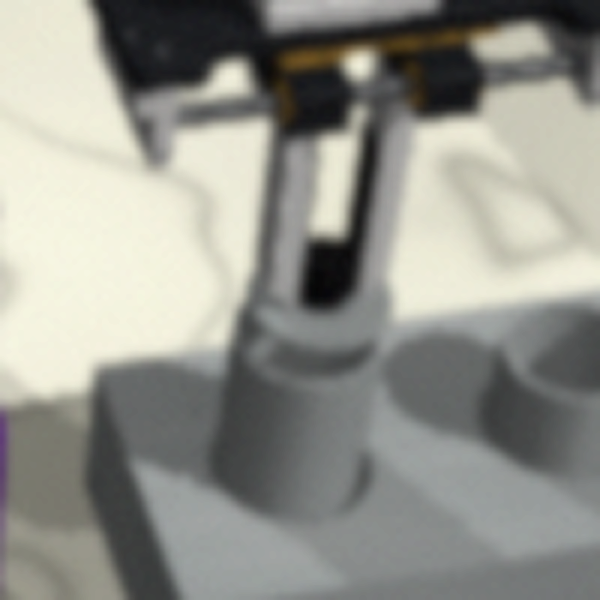

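The lid hovers above the rim: disc centre at g3 (323,320), with the cup axis at that row near 317. That is 1–2 mm too far in +y, which agrees with the computed correction. I correct, then lower gently.

Emit:
send_rows:
  series: [0,0.0015,-0.002,0,0,0,0,0,0.005,0,0,0,0,0.004,0,0,0,0,0.003,0,0,0,0,0,0,0,0,0,0,0]

```text
clock: 9.1
tcp_pos: [0.6157, 0.0429, 0.1504]
eef_rot: [-0.286, 3.129, 0.0]
ft_force: [0.6, -0.2, -0.1]
width: 0.222
finger_force: 30.0
```

```bash
python3 -c "
from h import *
to([.616,.0433,.1464])"
```

```text
clk 9.10 tcp [0.6157 0.0429 0.1504] yang 100.4 z [ 0.  0. -1.] F [ 0.6 -0.2 -0.1] w 0.222 ff 30.0 q [-0.12  0.64  0.01  1.67 -0.01  0.83  1.65]
shift mm [-0.4  0.4  4. ]
```

Emit:
send_rows:
  series: [0,0,0,0.0015,0,0,0,0,0.0015,0,0,0,0,0.001,0,0,0,0,0,0,0,0,0,0,0]

```text
clock: 9.72
tcp_pos: [0.6156, 0.0428, 0.1465]
eef_rot: [-0.286, 3.128, 0.0]
ft_force: [-0.2, -0.3, -1.2]
width: 0.222
finger_force: 30.0
```

```bash
python3 -c "
from h import *
to([.616,.0433,.1464])"
```

```text
clk 9.72 tcp [0.6156 0.0428 0.1465] yang 100.4 z [ 0.  0. -1.] F [-0.2 -0.3 -1.2] w 0.222 ff 30.0 q [-0.12  0.65  0.01  1.67 -0.01  0.82  1.65]
shift mm [-0.4  0.4  0.1]
```

Emit:
send_rows:
  series: [0,0,0,0.0007,0,0,0,0,0,0,0,0,0,0,0]

```text
clock: 10.1
tcp_pos: [0.6158, 0.0428, 0.1465]
eef_rot: [-0.285, 3.128, 0.0]
ft_force: [-2.2, -0.6, 5.1]
width: 0.225
finger_force: 30.0
```

Emit:
send_rows:
  series: [0,0,0,0.0007,0,0,0,0,0,0,0,0,0,0,0]

```text
clock: 10.48
tcp_pos: [0.616, 0.0429, 0.1464]
eef_rot: [-0.285, 3.127, 0.0]
ft_force: [-2.7, -0.1, 9.6]
width: 0.222
finger_force: 30.0
```

Contact comes exactly at the seated height. I release, rise clear and look.

Emit:
send_rows:
  series: [0,0,0,-0.0012,0,25,0,0,0,0,35,0,0,0,0,60,0,0,0,0,100,0,0,0,0,100,0,0,0,0,100,0,0,0,0,100,0,0,-0.02,0]

```text
clock: 11.48
tcp_pos: [0.6143, 0.0427, 0.1651]
eef_rot: [0.285, -3.125, 0.0]
ft_force: [1.4, 0.7, 0.6]
width: 0.846
finger_force: 0.0
```

Emit:
send_rows:
  series: [100,0,0,-0.03,0,100,0,0,-0.03,0,100,0,0,0,0,100,0,0,0,0]

```text
clock: 11.98
tcp_pos: [0.615, 0.0428, 0.2255]
eef_rot: [0.285, -3.127, -0.0]
ft_force: [-0.1, -1.3, 0.3]
width: 0.997
finger_force: 0.0
```

```bash
python3 -c "
from h import *
to([.616,.0433,.085])
im2=viewer.grab_frame('scene');cv2.imwrite('pics/s4.png',im2)
im=viewer.grab_frame('top')
b=cv2.resize(im2[140:240,335:435],None,fx=4,fy=4,interpolation=2);a=cv2.resize(im[120:220,200:300],None,fx=4,fy=4,interpolation=2)
cv2.imwrite('pics/g4.png',cv2.convertScaleAbs(np.hstack([a,b]),alpha=1.7))"
```

```text
clk 11.97 tcp [0.615  0.0428 0.2255] yang 100.4 z [-0.001 -0.    -1.   ] F [-0.1 -1.3  0.3] w 0.997 ff 0.0 q [-0.12  0.56  0.02  1.59 -0.01  0.99  1.65]
shift mm [ -1.2   0.3 140.5]
```

View pics/g4.png

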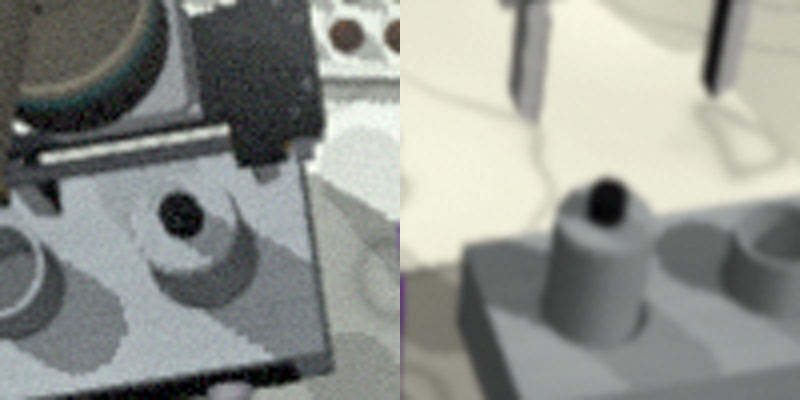

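The lid lies flush on the cup: knob at g4 left (181,214), and the disc is centred in the right view. Now I lower the fingers around the cup body.

Emit:
send_rows:
  series: [100,-0.001,0,0.03,0,100,0,0,0.03,0,100,0,0,0.03,0,100,0,0,0.03,0,100,0,0,0.02,0,100,0,0,0,0,100,0,0,0,0]

```text
clock: 12.95
tcp_pos: [0.6168, 0.043, 0.0865]
eef_rot: [-0.285, 3.128, -0.0]
ft_force: [0.2, 0.8, -0.3]
width: 1.004
finger_force: 0.0
```

Emit:
send_rows:
  series: [80,0,0,0,0,70,0,0,0,0,65,0,0,0,0,60,0,0,0,0,56,0,0,0,0,50,0,0,0,0,20,0,0,0,0,0,0,0,0,0]

```text
clock: 13.95
tcp_pos: [0.6166, 0.0432, 0.0864]
eef_rot: [-0.286, 3.129, 0.0]
ft_force: [-0.8, -0.1, 3.0]
width: 0.603
finger_force: 30.0
```

```bash
python3 -c "
from h import *
to([.616,.0433,.085])"
```

```text
clk 13.95 tcp [0.6166 0.0432 0.0864] yang 100.4 z [ 0.  0. -1.] F [-0.8 -0.1  3. ] w 0.603 ff 30.0 q [-0.12  0.73  0.01  1.72 -0.01  0.7   1.65]
shift mm [0.6 0.2 1.4]
```

Emit:
send_rows:
  series: [0,0,0,0,0,0,0,0,-0.003,0,0,0,0,-0.007,0,0,0,0,-0.01,0,0,0,0,-0.015,0,0,0,0,-0.015,0,0,0,0,-0.015,0,0,0,0,-0.015,0]

```text
clock: 14.95
tcp_pos: [0.6167, 0.043, 0.1676]
eef_rot: [-0.286, 3.128, 0.0]
ft_force: [0.1, 0.1, -3.5]
width: 0.601
finger_force: 30.0
```

Emit:
send_rows:
  series: [0,0,0,-0.015,0,0,0,0,-0.01,0,0,0,0,-0.005,0,0,0,0,-0.002,0,0,0,0,0,0,0,0,0,0,0,0,0,0,0,0,0,0,0,0,0]

```text
clock: 15.95
tcp_pos: [0.6165, 0.043, 0.1981]
eef_rot: [0.286, -3.128, -0.0]
ft_force: [0.0, -0.3, -3.7]
width: 0.599
finger_force: 30.0
```

```bash
python3 -c "
from h import *
to([.616,.0433,.195])
im2=viewer.grab_frame('scene');im=viewer.grab_frame('top')
b=cv2.resize(im2[90:240,210:510],None,fx=2.6,fy=2.6,interpolation=2)
cv2.imwrite('pics/g5.png',cv2.convertScaleAbs(b,alpha=1.7))"
```

```text
clk 15.95 tcp [0.6165 0.043  0.1981] yang 100.4 z [-0. -0. -1.] F [ 0.  -0.3 -3.7] w 0.599 ff 30.0 q [-0.12  0.59  0.01  1.62 -0.01  0.93  1.65]
shift mm [0.4 0.4 3.1]
```

View pics/g5.png

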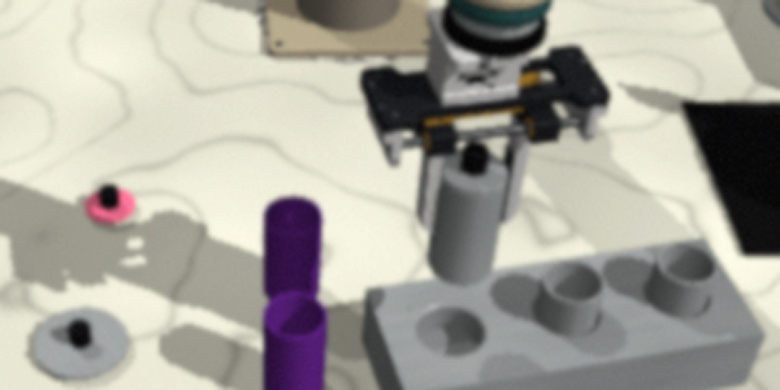

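The covered cup hangs upright in the gripper, with the lid knob at g5 (475,158) and the foot at (463,270). The lift is 112 mm, so the foot is about 82 mm above the warmer, and the force of 3.7 N matches the weight of cup and lid. The bystanders have not moved.

```bash
python3 -c "
from bench import arm
print(arm.finish_job())"
```

```text
the job is handed in; nothing more can be done
None
```

The small lid is seated level on the tall cup, and the gripper is holding the covered cup upright and steady, its foot about 8 cm above the warmer top; the job was handed in at about 16 s of the 58 s allowed.

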